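# Unscrew the nut of the angled jig and take the bored bar off

### The job

The wooden bar with the bored hole is held on the sloping bed of the angled jig by a big knurled nut. Unscrew the nut from the stud (ordinary right-hand thread, about half a turn frees it) and put it in the steel parts tray; then lift the bar off the stud and lay it flat on the bench top, clear of the jig and the tray. Leave the glue bottle, the violet-lidded tub and the dish of screws where they stand.

Things in the scene. Friction and masses are not known exactly. Their poses are not given: they have to be found in the camera images.
- jig: Fixed wooden jig: base board 150 (x) x 100 (y) x 14 mm on the bench, and on it a sloping bed 48 mm wide and 162 mm long, at 30 degrees. Origin: centre of the base board's underside; x horizontal towards the bed's high end (away from the robot at yaw 0), z up. It stands to the robot's left or right, turned by up to 0.3 rad.
- stud: Fixed steel stud, square on the sloping bed, so it leans 30 degrees from vertical towards the jig's low front. 26 mm in diameter, 73 mm long; its outer end (above 41 mm) has a coarse two-start right-hand thread. Origin: on the axis at the bed surface; z along the axis, out to the tip; x up the slope; y across the bed.
- nut: Loose round knurled nut of dark steel, 54 mm in diameter, 36 mm high, open right through (29 mm bore with two inward thread lugs), about 0.2 kg. Origin: centre of its lower face; z along its axis. At the start it sits on the stud against the bar, lower face 22 mm above the bed. It may be gripped anywhere round its rim and turns easily; regrasping is needed.
- nut_center (a point): Centre of the nut, 18 mm above its lower face. Unscrewing: turned anticlockwise as seen from the stud's tip (right-handed about the stud's z) the nut climbs 22 mm per turn, stays where it is left, and is free after about 185 degrees; before that it cannot be pulled off. Then its lower face must be raised to 73 mm above the bed to clear the stud.
- bar: Loose wooden bar 160 (x) x 56 (y) x 22 (z) mm, about 0.18 kg, with a 33 mm through hole on its centre line, 45 mm from its middle towards +x. Origin: centre of its underside, z through the thickness. At the start it lies on the sloping bed, stud through its hole, long end down the slope; wider than the bed (4 mm overhang each side), it can be gripped across its width.
- bar_center (a point): Middle of the bar: 11 mm above the centre of its underside.
- tray: Fixed open steel parts tray, 140 (x) x 170 (y) mm outside, 24 mm high, walls and floor 3 mm thick. Origin: centre of its underside; z up. It stands on the other side from the jig.
- glue_bottle: White wood-glue bottle with a blue cap, 64 mm in diameter, 151 mm high, standing; origin at the centre of its underside. Leave it alone.
- tub_purple: Clear plastic tub with a violet lid, 95 mm in diameter, 62 mm high; origin at the centre of its underside. Leave it alone.
- screw_dish: Low clear dish of screws, 80 mm in diameter, 31 mm high; origin at the centre of its underside. Leave it alone.

How it is judged:
On the way, in this order (a step that is already met when the one before it is completed fails the run):
1. the nut is off the stud (its lower face beyond the stud's tip) while the bar is still on the stud (z of nut in the frame of stud above 0.074 m and z of bar_center in the frame of stud below 0.03 m), for 0.1 s.
2. the nut rests in the tray, let go, and the bar is still on the stud (x of nut_center in the frame of tray between -0.067 and 0.067 m and y of nut_center in the frame of tray between -0.082 and 0.082 m and height (world z) of nut_center below 0.036 m and contact force between the fingers and nut below 0.2 N and z of bar_center in the frame of stud below 0.03 m), for 0.2 s.
3. the bar has been lifted off over the stud's tip (z of bar_center in the frame of stud above 0.08 m), for 0.1 s.
At the end, for the whole second after the job is handed in: The nut lies at rest in the tray (its centre within the tray's walls and below 36 mm), and the bar lies flat and at rest on the bench top (its middle 7 to 14.5 mm above it), touching neither the jig nor the tray (x of nut_center in the frame of tray between -0.067 and 0.067 m and y of nut_center in the frame of tray between -0.082 and 0.082 m and height (world z) of nut_center below 0.036 m and linear speed of each of nut, bar below 0.02 m/s and height (world z) of bar_center between 0.007 and 0.0145 m and contact force between bar and jig below 0.1 N and contact force between bar and tray below 0.1 N).
It fails at once if a bystander (glue bottle, violet-lidded tub, dish of screws) is moved by more than 30 mm (distance of any of glue_bottle, tub_purple, screw_dish from where it was at the start of the episode above 0.03 m).
It also fails if it takes over 69 s, if anything falls off the work surface, if the arm or the gripper's body presses on something with over 40 N, if the wrist force passes 120 N, or if a joint passes its speed limit or range.

### The arm

A 6-joint arm with a two-finger parallel gripper is mounted at the origin on a cart in front of the work surface, level with it; the furniture and walls round the work are solid. World frame = base frame: x ahead of the robot, y to its left, z up, the work surface at z = 0. Lengths are in m, angles in rad, forces in N, time in s.
With the tool pointing down it reaches from about 0.375 to 0.925 m from the base axis. Payload 5.7 kg.
Tool frame: the origin (TCP) lies on the centre line of the jaws, within the pads' length; the fingertips stand env.tcp_to_tips ahead of it and the grasp point (between the pads) lies 11 mm behind it (env.tcp_to_tips is the distance from the TCP to the fingertips, in m); z points along the fingers, y is the line along which they close (so a half turn about z gives the same grasp; the last joint's range is limited). The gripper opens to 85 mm and grips with 20 to 120 N. Pads are 22 mm wide; open, the fingers measure 114 mm over their backs; the gripper's body (76 mm by 85 mm) begins 54 mm behind the grasp point. The pads swing forward as they close: fully open they stand 13 mm farther back than shut.
Start: joints at [-1.295, 0.359, 1.51, -0, 1.272, -0.115], TCP at [0.229, -0.555, 0.239] pointing down, gripper open.
Joint ranges: [-2.97, 2.97], [-1.01, 2.36], [0.21, 2.38], [-0.96, 4.11], [0.2, 2.71], [-2.98, 2.98]. Speed limits (rad/s): [2.39, 2.39, 3.14, 3.14, 3.14, 3.14].

### API

Orientations are given as a rotation vector (axis times angle).
In Python, from workcell import env, read_camera gives the robot as it stands.
- The arm moves only by the shell command python3 -m creep 'ROWS' [FORCE]. ROWS is JSON, a list of rows, each an object of numbers: "tx", "ty", "tz": the shift along the tool's x, y, z in m; "rx", "ry", "rz": the turn, a rotation vector about the tool's x, y, z in degrees; "gripper": the opening, from 0 (shut) to 1 (fully open). In form: [{"tx": .., "ty": .., "tz": .., "rx": .., "ry": .., "rz": .., "gripper": ..}, ...]. A call has exactly 8 rows; each row shifts and turns the commanded pose from where the row before left it, along the tool's axes as they then stand; what a row does not reach is not made up. A row lasts 1/8 s, in which the tool goes at most 62.5 mm and 10.7 degrees, less where a joint would pass 70% of its speed; a pose out of reach is approached as far as the arm can. A call with a gripper value outside its range is refused whole. The fingers move at their own pace and stop on an object; FORCE is the grip in N (left out, the last holds). Time passes only in rows, so rows that do not move let the fingers close, or fill a call up. It gives the time, the measured TCP pose, the force, the opening and the grip force at its end, in the units of the state.
- env.get_obs(): the state, without advancing time (a new reading comes with each control period).
- read_camera(name): name is "scene" or "side" or "wrist"; returns a dict with "img" (480x640x3 uint8, red, green, blue), "fovy" (degrees; the focal length in pixels is half the picture's height over the tangent of half this angle, whatever the lens; pixels are square), "cx", "cy" (the principal point, pixels), "D" ([k1, k2, p1, p2, k3] as OpenCV has them; the pictures are not rectified), "world_to_cam" (4x4, takes a point from world to camera coordinates); the wrist camera has in their place "T_tool_cam" (4x4, takes a point from camera to tool coordinates, whose origin is the TCP and whose axes are the flange's). Camera axes: x right, y down, z forward; pixel columns grow to the right and rows downward; lengths in m; the calibration is good to about 2 mm. A picture is of the moment at which its call begins: read the wrist's pose just before it. There is no depth.
- env.finish_job(): hands the job in; it is judged then, once.
The state is a dict: "time_s": time; "q": joint angles; "joint_velocities": joint speeds; "joint_torque": joint torques, N m; "tcp_pos": TCP position; "tool_rot": TCP orientation; "ft_force": force on the tool from outside, world axes, zero at the start; "moment": the same for the moment, N m; "opening": opening from 0.0 (shut) to 1.0 (fully open); "gripper_force": force on a finger pad.
Only numpy, scipy, OpenCV 4.12 (cv2) and the standard library are available. Lean on these libraries where they do the work, as an engineer would, in place of code of your own. Each camera call takes 0.05 s, during which the arm holds its last target. There are 200 camera calls.

## Working session

There is one attempt and no reset: what is moved stays moved. The work goes in short steps, Python scripts to look and compute and a shell command to move; the robot and the scene stay as the last step left them, time stands still between calls to the robot, and variables do not carry over. Pictures are saved under pics/ and viewed, at most 13 in all, crops included, and the job is handed in when it is done.

```bash
ls; mkdir -p pics; python3 - <<'E'
from workcell import env, read_camera
import cv2,numpy as np
o=env.get_obs();print({k:np.round(v,3) for k,v in o.items()},env.tcp_to_tips)
for n in("scene","side"):
    c=read_camera(n);cv2.imwrite(f"pics/{n}0.png",c["img"][:,:,::-1]);print(n,c["fovy"],c["cx"],c["cy"],c["D"],np.round(c["world_to_cam"],4).tolist())
c=read_camera("wrist");print(c["fovy"],c["T_tool_cam"])
E
```

```text
pics
{'time_s': np.float64(0.0), 'q': array([-1.295,  0.359,  1.511,  0.   ,  1.272, -0.115]), 'joint_velocities': array([-0.   ,  0.   , -0.002,  0.002,  0.001, -0.   ]), 'joint_torque': array([ 1.0000e-03, -5.2761e+01, -2.7862e+01,  0.0000e+00,  1.3000e-02,
        0.0000e+00]), 'tcp_pos': array([ 0.228, -0.554,  0.238]), 'tool_rot': array([-3.08, -0.61,  0.  ]), 'ft_force': array([-0.775,  0.224,  0.259]), 'moment': array([-0.004,  0.037, -0.015]), 'gripper_force': np.float64(0.0), 'opening': np.float64(0.999)} 0.008
scene 47.672170914445886 312.6830821532551 240.48594488872354 [-0.02821992  0.          0.          0.          0.        ] [[0.8647, -0.5022, 0.0115, -0.5558], [-0.1984, -0.3624, -0.9106, 0.1806], [0.4615, 0.7851, -0.413, 1.098], [0.0, 0.0, 0.0, 1.0]]
side 50.519966887637345 313.12693535118535 238.10349785060296 [0.04113541 0.         0.         0.         0.        ] [[-0.9374, -0.3475, -0.0249, 0.5665], [-0.1508, 0.4689, -0.8703, 0.2192], [0.314, -0.812, -0.492, 0.9708], [0.0, 0.0, 0.0, 1.0]]
69.73085411993645 [[-3.35538633e-04 -9.55744518e-01 -2.94197728e-01  7.44063840e-02]
 [ 9.99999634e-01 -5.52302230e-04  6.53714494e-04  1.05737719e-04]
 [-7.87270106e-04 -2.94197401e-01  9.55744354e-01 -1.34834720e-01]
 [ 0.00000000e+00  0.00000000e+00  0.00000000e+00  1.00000000e+00]]
```

View pics/scene0.png

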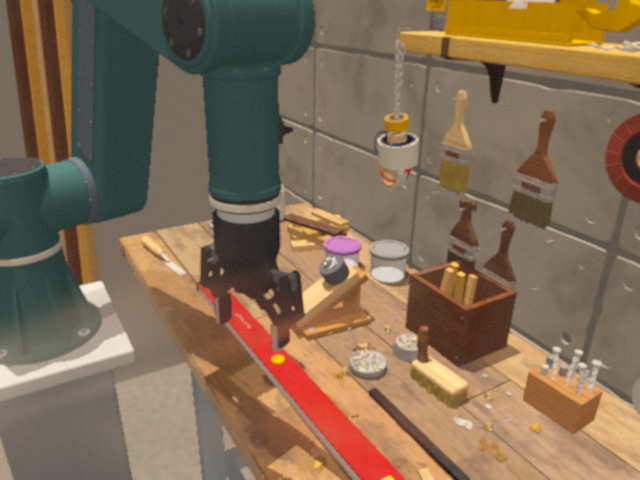

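View pics/side0.png

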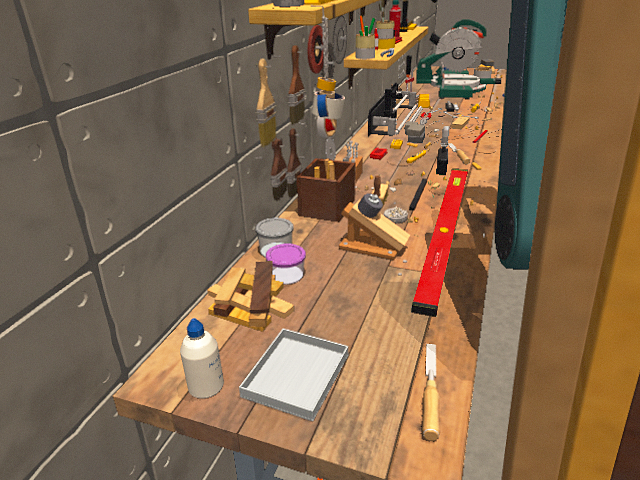

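The scene view shows the nut at about (334,268) on the jig, and the dish at (368,363). The side view shows the nut at (371,205), tray rim corners near (287,331), (348,347), (306,414), (241,392), and the glue bottle at (203,370).

```bash
cat > h.py <<'E'
import numpy as np,cv2
from scipy.spatial.transform import Rotation as R
from workcell import env, read_camera
def shot(n,f=None):
    o=env.get_obs(); c=read_camera(n); h=c["img"].shape[0]/2/np.tan(np.radians(c["fovy"]/2))
    c["K"]=np.array([[h,0,c["cx"]],[0,h,c["cy"]],[0,0,1.]])
    if n=="wrist":
        T=np.eye(4);T[:3,:3]=R.from_rotvec(o["tool_rot"]).as_matrix();T[:3,3]=o["tcp_pos"]
        c["cw"]=T@c["T_tool_cam"]
    else: c["cw"]=np.linalg.inv(c["world_to_cam"])
    if f: cv2.imwrite(f,c["img"][:,:,::-1])
    return c
def ray(c,u,v):
    p=cv2.undistortPoints(np.array([[[u,v]]],float),c["K"],np.array(c["D"]))[0,0]
    d=c["cw"][:3,:3]@[p[0],p[1],1]; return c["cw"][:3,3],d/np.linalg.norm(d)
def plane(c,u,v,z):
    o,d=ray(c,u,v); return o+d*(z-o[2])/d[2]
def tri(c1,p1,c2,p2):
    a,d=ray(c1,*p1);b,e=ray(c2,*p2)
    s=np.linalg.lstsq(np.c_[d,-e],b-a,rcond=None)[0]
    return (a+d*s[0]+b+e*s[1])/2,np.linalg.norm(a+d*s[0]-b-e*s[1])
def proj(c,P):
    w=np.linalg.inv(c["cw"]);return cv2.projectPoints(np.atleast_2d(np.array(P,float)),cv2.Rodrigues(w[:3,:3])[0],w[:3,3],c["K"],np.array(c["D"]))[0][:,0]
E
python3 - <<'E'
from h import *
np.set_printoptions(precision=3,suppress=True)
s=shot("scene");d=shot("side")
print("nut",tri(s,(334,268),d,(371,205)))
for p in [(287,331),(348,347),(306,414),(241,392)]:print("tray",plane(d,*p,.024))
print("bottle",plane(d,205,392,0),"tub",plane(d,286,257,.062),"dish side",plane(d,397,213,.03),"scene",plane(s,368,358,.03),"tub sc",plane(s,343,243,.062))
print("base sc",plane(s,304,333,.0),plane(s,370,318,0),"side",plane(d,340,248,0),plane(d,392,259,0))
big=cv2.resize(np.hstack([s["img"][210:350,260:400],d["img"][170:270,310:430][:, :]. copy() if 0 else d["img"][150:290,300:440]]),None,fx=2.8,fy=2.8,interpolation=cv2.INTER_CUBIC)
cv2.imwrite("pics/crop.png",big[:,:,::-1])
E
```

```text
nut (array([ 0.541, -0.255,  0.119]), np.float64(0.004635386413442261))
tray [0.598 0.164 0.024]
tray [0.47  0.17  0.024]
tray [0.488 0.345 0.024]
tray [0.611 0.337 0.024]
bottle [0.685 0.338 0.   ] tub [ 0.684 -0.038  0.062] dish side [ 0.5   -0.402  0.03 ] scene [ 0.504 -0.436  0.03 ] tub sc [ 0.697 -0.056  0.062]
base sc [ 0.464 -0.272  0.   ] [ 0.614 -0.292  0.   ] side [ 0.609 -0.216  0.   ] [ 0.468 -0.205  0.   ]
```

View pics/crop.png

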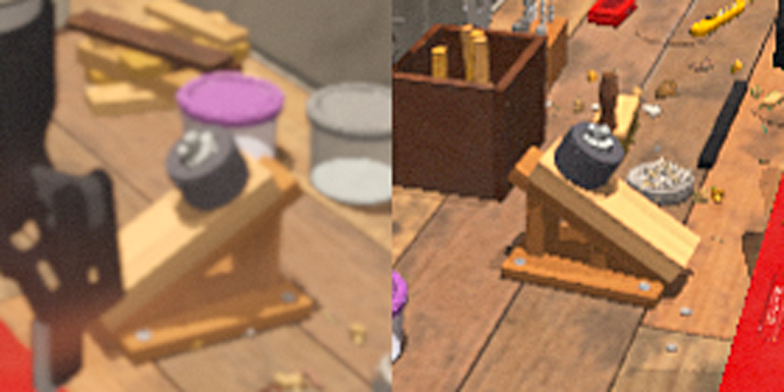

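```bash
cat >> h.py <<'E'
np.set_printoptions(precision=4,suppress=True)
def studframe(yaw):
    x=np.array([np.cos(yaw)*np.cos(np.pi/6),np.sin(yaw)*np.cos(np.pi/6),.5]);z=np.array([-np.cos(yaw)*.5,-np.sin(yaw)*.5,np.cos(np.pi/6)])
    return np.c_[x,np.cross(z,x),z]
def toolR(yaw): S=studframe(yaw); return np.c_[S[:,0],-S[:,1],-S[:,2]]
def go(P,Rt,n):
    o=env.get_obs();R0=R.from_rotvec(o["tool_rot"]);rv=(R0.inv()*R.from_matrix(Rt)).as_rotvec();d=(np.array(P)-o["tcp_pos"])/n
    print("q",o["q"],"tcp",o["tcp_pos"],"turn/row",np.degrees(rv)/n)
    for i in range(n): print("row mm",(R0*R.from_rotvec(rv*i/n)).inv().apply(d)*1000)
E
python3 - <<'E'
from h import *
s=shot("scene");d=shot("side")
a,b=plane(s,301.5,338,0),plane(s,372.5,321,0);e,f=plane(d,339.6,250,0),plane(d,395.7,257.9,0)
print(a,b,e,f,(a+b+e+f)/4, np.arctan2(*(b-a)[[1,0]]),np.arctan2(*(e-f)[[1,0]]))
yaw=-.1;N=np.array([.541,-.255,.119]);S=studframe(yaw)
print(S);P=N+S[:,2]*.13;print(P);go(P,toolR(yaw),8)
E
```

```text
[ 0.4513 -0.2854  0.    ] [ 0.6118 -0.304   0.    ] [ 0.607  -0.2061  0.    ] [ 0.4604 -0.2127  0.    ] [ 0.5326 -0.252   0.    ] -0.11576136130720863 0.045064547041771215
[[ 0.8617  0.0998 -0.4975]
 [-0.0865  0.995   0.0499]
 [ 0.5    -0.      0.866 ]]
[ 0.4763 -0.2485  0.2316]
q [-1.2951  0.359   1.5106 -0.      1.2725 -0.1151] tcp [ 0.2285 -0.5546  0.2391] turn/row [-0.9231  3.6744  3.4327]
row mm [ 43.2214 -23.5807   0.9497]
row mm [ 41.5951 -26.1572   3.2702]
row mm [ 39.6724 -28.6634   5.4358]
row mm [ 37.4688 -31.0795   7.4295]
row mm [ 35.0017 -33.3861   9.2351]
row mm [ 32.2908 -35.5651  10.8385]
row mm [ 29.3575 -37.599   12.2268]
row mm [ 26.2254 -39.4716  13.389 ]
```

```bash
python3 -m creep '[{"tx":0.043,"ty":-0.0236,"tz":0.001,"rx":-0.92,"ry":3.67,"rz":3.43,"gripper":1},{"tx":0.0416,"ty":-0.0262,"tz":0.0033,"rx":-0.92,"ry":3.67,"rz":3.43,"gripper":1},{"tx":0.0397,"ty":-0.0287,"tz":0.0054,"rx":-0.92,"ry":3.67,"rz":3.43,"gripper":1},{"tx":0.0375,"ty":-0.0311,"tz":0.0074,"rx":-0.92,"ry":3.67,"rz":3.43,"gripper":1},{"tx":0.035,"ty":-0.0334,"tz":0.0092,"rx":-0.92,"ry":3.67,"rz":3.43,"gripper":1},{"tx":0.0323,"ty":-0.0356,"tz":0.0108,"rx":-0.92,"ry":3.67,"rz":3.43,"gripper":1},{"tx":0.0294,"ty":-0.0376,"tz":0.0122,"rx":-0.92,"ry":3.67,"rz":3.43,"gripper":1},{"tx":0.0262,"ty":-0.0395,"tz":0.0134,"rx":-0.92,"ry":3.67,"rz":3.43,"gripper":1}]'
python3 - <<'E'
from h import *
yaw=-.1;N=np.array([.541,-.255,.119]);S=studframe(yaw)
go(N+S[:,2]*.13,toolR(yaw),1)
c=shot("wrist","pics/w1.png");d=shot("scene","pics/s1.png");print(proj(c,N))
E
```

```text
time_s: 1.35
tcp_pos: [0.4769, -0.2476, 0.2322]
tool_rot: [3.004, -0.154, 0.808]
ft_force: [1.0, -0.3, -0.2]
opening: 0.999
gripper_force: 0.0
q [-0.8459  0.0996  2.0363  0.5678  0.684   0.4397] tcp [ 0.4769 -0.2476  0.2322] turn/row [ 0.0626 -0.1235 -0.114 ]
row mm [-0.7233  0.9526  0.2864]
[[324.555  228.2797]]
```

View pics/w1.png

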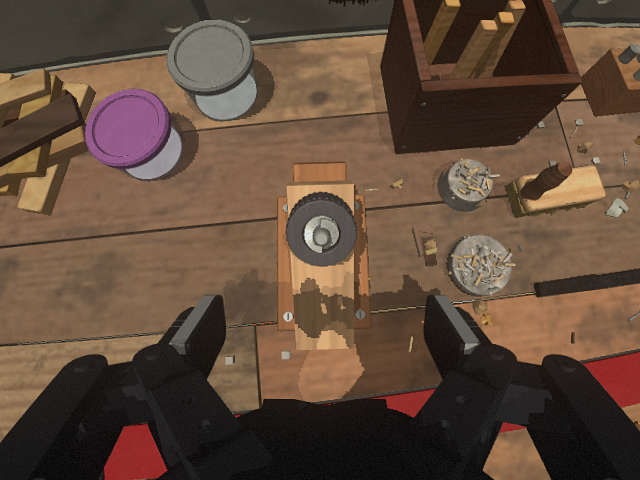

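Wrist view: the nut's ring is centred near (321,230), the stud tip near (322,236), the base screws at (288,316) and (360,314), and the bar runs nearly vertical in the picture.

```bash
python3 - <<'E'
from h import *
c=shot("wrist","pics/w2.png");d=shot("side")
for p in [(285,207),(288,316),(359,205),(360,314)]: print("screw",plane(c,*p,.014))
w,s=c,d
g=cv2.cvtColor(c["img"],cv2.COLOR_RGB2HSV);m=((g[...,2]<95)&(g[...,1]<90)).astype(np.uint8);m[:,:270]=0;m[:,375:]=0;m[:180]=0;m[275:]=0
m=cv2.morphologyEx(m,cv2.MORPH_OPEN,np.ones((3,3)))
k=max(cv2.findContours(m,0,1)[0],key=cv2.contourArea);print("w",cv2.boundingRect(k),cv2.minEnclosingCircle(k))
g=cv2.cvtColor(d["img"],cv2.COLOR_RGB2HSV);m=((g[...,2]<110)&(g[...,1]<90)).astype(np.uint8);m[:,:352]=0;m[:,392:]=0;m[:190]=0;m[222:]=0
k2=max(cv2.findContours(m,0,1)[0],key=cv2.contourArea);print("side",cv2.boundingRect(k2),cv2.minEnclosingCircle(k2))
# predicted center of nut in world
print("tri",tri(c,(321.5,229.5),d,cv2.minEnclosingCircle(k2)[0]))
for yaw in(-.1,-.05):
  S=studframe(yaw)
  for N in ([.541,-.255,.119],[.541,-.251,.119]):
    N=np.array(N);print(yaw,N,"top,tip,ctr",proj(c,[N+S[:,2]*.018,N+S[:,2]*.033,N]).round(1).tolist(),proj(d,[N+S[:,2]*.018,N+S[:,2]*.033,N]).round(1).tolist())
E
```

```text
screw [ 0.594 -0.21   0.014]
screw [ 0.4742 -0.2044  0.014 ]
screw [ 0.5882 -0.2932  0.014 ]
screw [ 0.4689 -0.2801  0.014 ]
w (292, 189, 72, 74) ((327.2785949707031, 225.8965301513672), 37.33759307861328)
side (358, 195, 24, 23) ((369.3057556152344, 205.52517700195312), 11.78697681427002)
tri (array([ 0.54  , -0.2469,  0.1191]), np.float64(0.003403540483887543))
-0.1 [ 0.541 -0.255  0.119] top,tip,ctr [[331.4, 231.7], [331.8, 237.8], [331.1, 225.2]] [[374.0, 199.4], [377.0, 195.1], [370.4, 204.4]]
-0.1 [ 0.541 -0.251  0.119] top,tip,ctr [[326.1, 232.2], [326.1, 238.3], [326.1, 225.7]] [[373.6, 200.0], [376.6, 195.8], [370.0, 205.0]]
-0.05 [ 0.541 -0.255  0.119] top,tip,ctr [[332.0, 231.7], [332.9, 237.7], [331.1, 225.2]] [[374.0, 199.3], [377.1, 195.0], [370.4, 204.4]]
-0.05 [ 0.541 -0.251  0.119] top,tip,ctr [[326.7, 232.2], [327.3, 238.3], [326.1, 225.7]] [[373.6, 199.9], [376.7, 195.6], [370.0, 205.0]]
```

```bash
python3 - <<'E'
from h import *
N=np.array([.541,-.253,.119]);yaw=-.08;S=studframe(yaw)
go(N+S[:,2]*.07,toolR(yaw)@R.from_euler('z',84,degrees=True).as_matrix(),8)
E
```

```text
q [-0.8468  0.1003  2.0352  0.5647  0.6878  0.4366] tcp [ 0.4762 -0.2475  0.2317] turn/row [ 0.058  -0.0424 10.3958]
row mm [ 0.0052 -0.0301  7.5187]
row mm [ 0.0059 -0.0235  7.5187]
row mm [ 0.0078 -0.0171  7.5188]
row mm [ 0.0108 -0.0112  7.5188]
row mm [ 0.0148 -0.0059  7.5188]
row mm [ 0.0198 -0.0014  7.5187]
row mm [0.0254 0.0021 7.5187]
row mm [0.0316 0.0046 7.5187]
```

```bash
python3 -m creep '[{"tz":0.0075,"rx":0.06,"ry":-0.04,"rz":10.4,"gripper":1},{"tz":0.0075,"rx":0.06,"ry":-0.04,"rz":10.4,"gripper":1},{"tz":0.0075,"rx":0.06,"ry":-0.04,"rz":10.4,"gripper":1},{"tz":0.0075,"rx":0.06,"ry":-0.04,"rz":10.4,"gripper":1},{"tz":0.0075,"rx":0.06,"ry":-0.04,"rz":10.4,"gripper":1},{"tz":0.0075,"rx":0.06,"ry":-0.04,"rz":10.4,"gripper":1},{"tz":0.0075,"rx":0.06,"ry":-0.04,"rz":10.4,"gripper":1},{"tz":0.0075,"rx":0.06,"ry":-0.04,"rz":10.4,"gripper":1}]'
python3 - <<'E'
from h import *
env.get_obs();read_camera("wrist");read_camera("wrist")
N=np.array([.541,-.253,.119]);yaw=-.08;S=studframe(yaw)
c=shot("wrist","pics/w3.png");go(N+S[:,2]*.07,toolR(yaw)@R.from_euler('z',84,degrees=True).as_matrix(),1)
print(proj(c,[N-S[:,2]*.018,N+S[:,2]*.018,N+S[:,2]*.033]))
E
```

```text
q [-0.8497  0.101   2.033   0.5647  0.6878  0.4368] tcp [ 0.4764 -0.2499  0.2323] turn/row [ 0.5282 -0.4841 83.0444]
row mm [-0.6896 -2.7631 60.4341]
[[319.5841 222.082 ]
 [319.554  234.4098]
 [319.5392 240.5723]]invalid input at $[0]: expected keys tx, ty, tz, rx, ry, rz, gripper
```

View pics/w3.png

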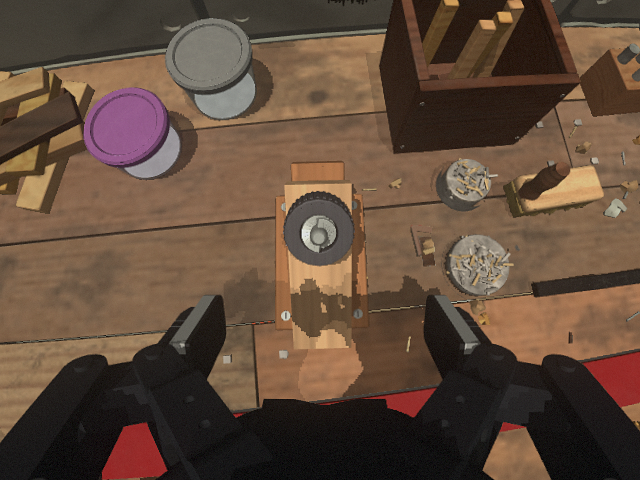

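The command was refused because every key is required. The picture shows the nut ring centred at about (319,230), against a predicted (319.6,234), so the estimate is good to about 3 mm.

```bash
python3 -m creep '[{"tx":0,"ty":-0.0002,"tz":0.0075,"rx":0.06,"ry":-0.04,"rz":10.4,"gripper":1},{"tx":0,"ty":-0.0002,"tz":0.0075,"rx":0.06,"ry":-0.04,"rz":10.4,"gripper":1},{"tx":0,"ty":0,"tz":0.0075,"rx":0.06,"ry":-0.04,"rz":10.4,"gripper":1},{"tx":0,"ty":0,"tz":0.0075,"rx":0.06,"ry":-0.04,"rz":10.4,"gripper":1},{"tx":0,"ty":0,"tz":0.0075,"rx":0.06,"ry":-0.04,"rz":10.4,"gripper":1},{"tx":0,"ty":0,"tz":0.0075,"rx":0.06,"ry":-0.04,"rz":10.4,"gripper":1},{"tx":0,"ty":0,"tz":0.0075,"rx":0.06,"ry":-0.04,"rz":10.4,"gripper":1},{"tx":0,"ty":0,"tz":0.0075,"rx":0.06,"ry":-0.04,"rz":10.4,"gripper":1}]'
python3 - <<'E'
from h import *
read_camera("wrist");read_camera("wrist")
N=np.array([.541,-.253,.119]);yaw=-.08;S=studframe(yaw)
c=shot("wrist","pics/w4.png");go(N+S[:,2]*.02,toolR(yaw)@R.from_euler('z',100,degrees=True).as_matrix(),1)
print(proj(c,[N-S[:,2]*.018,N+S[:,2]*.018,N+S[:,2]*.033]))
E
```

```text
time_s: 2.7
tcp_pos: [0.5062, -0.2527, 0.1798]
tool_rot: [-1.959, 1.931, -0.568]
ft_force: [0.1, -0.0, -0.3]
opening: 0.997
gripper_force: 0.0
q [-0.8038  0.2277  2.0481  0.6715  0.5597  1.7922] tcp [ 0.5059 -0.252   0.1796] turn/row [-0.0343 -0.0832 15.9514]
row mm [-1.9141 -0.1897 50.0105]
[[323.3846 248.0803]
 [323.2764 268.1685]
 [323.2198 278.7107]]
```

View pics/w4.png

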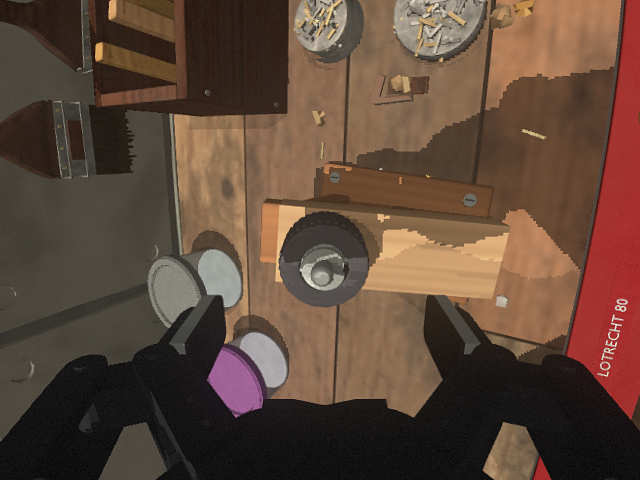

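The nut's top ring is centred near (324,263), against a predicted (323,268). The lateral fit is good, so I descend and grip.

```bash
python3 -m creep '[{"tx":0,"ty":0,"tz":0.015,"rx":0,"ry":0,"rz":4,"gripper":1},{"tx":0,"ty":0,"tz":0.015,"rx":0,"ry":0,"rz":4,"gripper":1},{"tx":0,"ty":0,"tz":0.015,"rx":0,"ry":0,"rz":4,"gripper":1},{"tx":0,"ty":0,"tz":0.013,"rx":0,"ry":0,"rz":4,"gripper":1},{"tx":0,"ty":0,"tz":0.012,"rx":0,"ry":0,"rz":0,"gripper":1},{"tx":0,"ty":0,"tz":0,"rx":0,"ry":0,"rz":0,"gripper":0.8},{"tx":0,"ty":0,"tz":0,"rx":0,"ry":0,"rz":0,"gripper":0},{"tx":0,"ty":0,"tz":0,"rx":0,"ry":0,"rz":0,"gripper":0}]' 45
python3 - <<'E'
from h import *
N=np.array([.541,-.253,.119]);yaw=-.08;S=studframe(yaw)
print(env.get_obs());read_camera("wrist");c=shot("wrist","pics/w5.png");o=env.get_obs();print(o["q"],o["opening"],o["gripper_force"],o["ft_force"],S.T@(o["tcp_pos"]-N))
E
```

```text
time_s: 3.85
tcp_pos: [0.5406, -0.2537, 0.1197]
tool_rot: [-1.657, 2.147, -0.491]
ft_force: [-3.4, 0.3, 2.2]
opening: 0.619
gripper_force: 46.8
{'time_s': 3.85, 'q': array([-0.748 ,  0.3744,  2.047 ,  0.8447,  0.4264,  1.9207]), 'joint_velocities': array([ 0.0002,  0.0012,  0.0024,  0.002 , -0.0023,  0.0023]), 'joint_torque': array([  0.8221, -42.2078, -18.1012,   1.6401,  -0.5364,   0.0634]), 'tcp_pos': array([ 0.5406, -0.2537,  0.1197]), 'tool_rot': array([-1.657,  2.147, -0.491]), 'ft_force': array([-3.3639,  0.2503,  2.1675]), 'moment': array([-0.0277,  0.5468,  0.0445]), 'gripper_force': 46.84223335236311, 'opening': 0.6185768819411143}
[-0.748   0.3745  2.047   0.8449  0.4262  1.9209] 0.6160024319183846 47.222000788897276 [-5.6363 -0.5732  5.9632] [ 0.     -0.0008  0.0007]
```

View pics/w5.png

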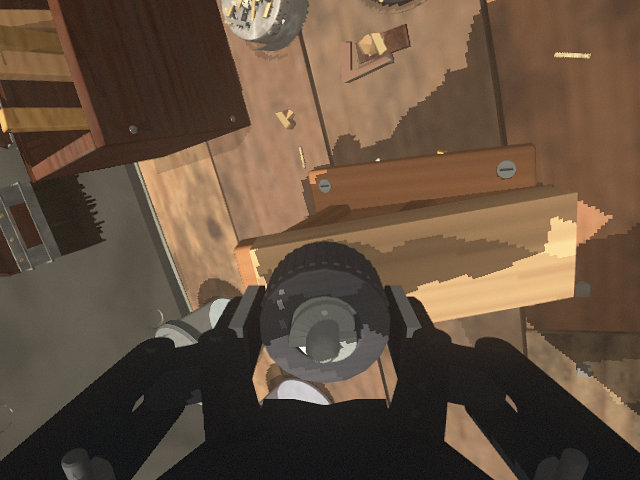

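The pads hold the nut (opening 0.617, about 52 mm). Now I unscrew it.

```bash
python3 -m creep '[{"tx":0,"ty":0,"tz":-0.0005,"rx":0,"ry":0,"rz":-8,"gripper":0},{"tx":0,"ty":0,"tz":-0.0005,"rx":0,"ry":0,"rz":-8,"gripper":0},{"tx":0,"ty":0,"tz":-0.0005,"rx":0,"ry":0,"rz":-8,"gripper":0},{"tx":0,"ty":0,"tz":-0.0005,"rx":0,"ry":0,"rz":-8,"gripper":0},{"tx":0,"ty":0,"tz":-0.0005,"rx":0,"ry":0,"rz":-8,"gripper":0},{"tx":0,"ty":0,"tz":-0.0005,"rx":0,"ry":0,"rz":-8,"gripper":0},{"tx":0,"ty":0,"tz":-0.0005,"rx":0,"ry":0,"rz":-8,"gripper":0},{"tx":0,"ty":0,"tz":-0.0005,"rx":0,"ry":0,"rz":-8,"gripper":0}]'
python3 - <<'E'
from h import *
N=np.array([.541,-.253,.119]);yaw=-.08;S=studframe(yaw)
o=env.get_obs();print(o["q"],o["moment"],S.T@(o["tcp_pos"]-N),S.T@o["ft_force"])
E
```

```text
time_s: 4.95
tcp_pos: [0.5405, -0.254, 0.124]
tool_rot: [-2.726, 1.005, -0.756]
ft_force: [5.3, 2.1, 3.1]
opening: 0.62
gripper_force: 47.2
[-0.7498  0.3663  2.045   0.8351  0.4335  0.8105] [ 0.3621 -0.6521  0.1644] [ 0.0022 -0.0011  0.0045] [5.9542 2.544  0.145 ]
```

Low forces and it climbs as expected; I continue.

```bash
for i in 1; do python3 -m creep '[{"tx":0,"ty":0,"tz":-0.0006,"rx":0,"ry":0,"rz":-9,"gripper":0},{"tx":0,"ty":0,"tz":-0.0006,"rx":0,"ry":0,"rz":-9,"gripper":0},{"tx":0,"ty":0,"tz":-0.0005,"rx":0,"ry":0,"rz":-9,"gripper":0},{"tx":0,"ty":0,"tz":-0.0006,"rx":0,"ry":0,"rz":-9,"gripper":0},{"tx":0,"ty":0,"tz":-0.0005,"rx":0,"ry":0,"rz":-9,"gripper":0},{"tx":0,"ty":0,"tz":-0.0006,"rx":0,"ry":0,"rz":-9,"gripper":0},{"tx":0,"ty":0,"tz":-0.0005,"rx":0,"ry":0,"rz":-9,"gripper":0},{"tx":0,"ty":0,"tz":-0.0006,"rx":0,"ry":0,"rz":-9,"gripper":0}]'; done
python3 -m creep '[{"tx":0,"ty":0,"tz":-0.0006,"rx":0,"ry":0,"rz":-9,"gripper":0},{"tx":0,"ty":0,"tz":-0.0006,"rx":0,"ry":0,"rz":-9,"gripper":0},{"tx":0,"ty":0,"tz":-0.0005,"rx":0,"ry":0,"rz":-9,"gripper":0},{"tx":0,"ty":0,"tz":-0.0006,"rx":0,"ry":0,"rz":-9,"gripper":0},{"tx":0,"ty":0,"tz":-0.0005,"rx":0,"ry":0,"rz":-9,"gripper":0},{"tx":0,"ty":0,"tz":-0.0006,"rx":0,"ry":0,"rz":-9,"gripper":0},{"tx":0,"ty":0,"tz":-0.0005,"rx":0,"ry":0,"rz":-9,"gripper":0},{"tx":0,"ty":0,"tz":0,"rx":0,"ry":0,"rz":0,"gripper":0}]'
python3 - <<'E'
from h import *
N=np.array([.541,-.253,.119]);yaw=-.08;S=studframe(yaw)
o=env.get_obs();print(o["q"],o["moment"],S.T@(o["tcp_pos"]-N),S.T@o["ft_force"])
E
```

```text
time_s: 5.95
tcp_pos: [0.5384, -0.2514, 0.1279]
tool_rot: [2.764, 0.782, 0.728]
ft_force: [5.6, 8.6, 5.1]
opening: 0.618
gripper_force: 47.3
time_s: 6.95
tcp_pos: [0.535, -0.2503, 0.13]
tool_rot: [1.831, 1.98, 0.452]
ft_force: [4.1, 7.4, 2.5]
opening: 0.618
gripper_force: 47.5
[-0.7548  0.3486  2.0493  0.8108  0.4515 -1.5213] [ 1.132  -0.4148  0.6939] [0.0001 0.0022 0.0127] [4.2875 7.6839 0.4206]
```

```bash
python3 -m creep '[{"tx":0,"ty":0,"tz":-0.002,"rx":0,"ry":0,"rz":0,"gripper":0},{"tx":0,"ty":0,"tz":-0.004,"rx":0,"ry":0,"rz":0,"gripper":0},{"tx":0,"ty":0,"tz":-0.006,"rx":0,"ry":0,"rz":0,"gripper":0},{"tx":0,"ty":0,"tz":-0.008,"rx":0,"ry":0,"rz":0,"gripper":0},{"tx":0,"ty":0,"tz":-0.01,"rx":0,"ry":0,"rz":0,"gripper":0},{"tx":0,"ty":0,"tz":-0.01,"rx":0,"ry":0,"rz":0,"gripper":0},{"tx":0,"ty":0,"tz":-0.012,"rx":0,"ry":0,"rz":0,"gripper":0},{"tx":0,"ty":0,"tz":-0.013,"rx":0,"ry":0,"rz":0,"gripper":0}]'
python3 - <<'E'
from h import *
N=np.array([.541,-.253,.119]);yaw=-.08;S=studframe(yaw)
read_camera("wrist");read_camera("wrist");shot("wrist","pics/w6.png")
o=env.get_obs();print(o["q"],o["opening"],S.T@(o["tcp_pos"]-N),S.T@o["ft_force"])
E
```

```text
time_s: 7.95
tcp_pos: [0.5018, -0.2506, 0.1869]
tool_rot: [1.834, 1.974, 0.447]
ft_force: [0.3, -0.2, -2.6]
opening: 0.616
gripper_force: 49.5
[-0.8091  0.2094  2.048   0.6576  0.5756 -1.3866] 0.612100287805093 [ 0.0005 -0.0011  0.0784] [-1.6884  0.1091 -2.0609]
```

View pics/w6.png

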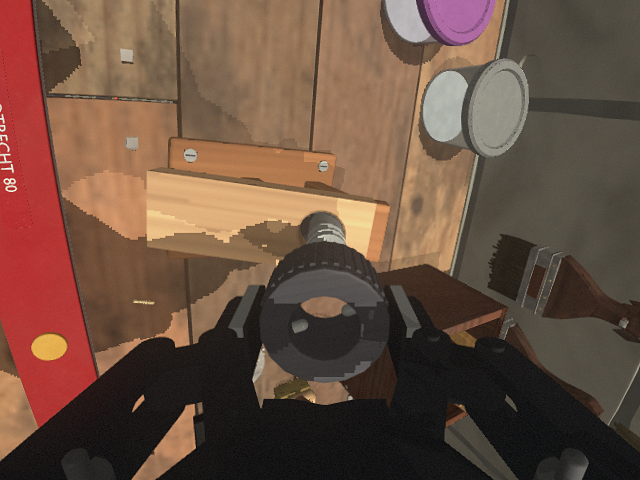

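The nut is clear of the stud, with the stud tip visible below it at (320,225) and the bar still in place. Next, over to the tray.

```bash
python3 - <<'E'
from h import *
o=env.get_obs();R0=R.from_rotvec(o["tool_rot"]);z=R0.as_matrix()[:,2]
a=np.cross(z,[0,0,-1]);Rt=R.from_rotvec(a/np.linalg.norm(a)*np.arccos(-z[2]))*R0
go([.542,.254,.12],Rt.as_matrix(),12)
E
```

```text
q [-0.8091  0.2094  2.048   0.6576  0.5756 -1.3866] tcp [ 0.5023 -0.251   0.1872] turn/row [2.4789 0.3955 0.    ]
row mm [42.1621  3.6641  4.7176]
row mm [42.1291  3.871   4.8455]
row mm [42.0952  4.0833  4.9642]
row mm [42.0606  4.3004  5.0733]
row mm [42.0252  4.5221  5.1727]
row mm [41.9892  4.7479  5.2622]
row mm [41.9526  4.9773  5.3416]
row mm [41.9154  5.2099  5.4107]
row mm [41.8779  5.4453  5.4694]
row mm [41.84    5.6831  5.5176]
row mm [41.8017  5.9226  5.5553]
row mm [41.7633  6.1636  5.5823]
```

```bash
python3 -m creep '[{"tx":0.042,"ty":0.0037,"tz":0.0047,"rx":2.48,"ry":0.395,"rz":0,"gripper":0},{"tx":0.042,"ty":0.0039,"tz":0.0048,"rx":2.48,"ry":0.395,"rz":0,"gripper":0},{"tx":0.042,"ty":0.0041,"tz":0.005,"rx":2.48,"ry":0.395,"rz":0,"gripper":0},{"tx":0.042,"ty":0.0043,"tz":0.0051,"rx":2.48,"ry":0.395,"rz":0,"gripper":0},{"tx":0.042,"ty":0.0045,"tz":0.0052,"rx":2.48,"ry":0.395,"rz":0,"gripper":0},{"tx":0.042,"ty":0.0047,"tz":0.0053,"rx":2.48,"ry":0.395,"rz":0,"gripper":0},{"tx":0.042,"ty":0.005,"tz":0.0053,"rx":2.48,"ry":0.395,"rz":0,"gripper":0},{"tx":0.042,"ty":0.0052,"tz":0.0054,"rx":2.48,"ry":0.395,"rz":0,"gripper":0}]'
python3 -m creep '[{"tx":0.042,"ty":0.0054,"tz":0.0055,"rx":2.48,"ry":0.395,"rz":0,"gripper":0},{"tx":0.042,"ty":0.0057,"tz":0.0055,"rx":2.48,"ry":0.395,"rz":0,"gripper":0},{"tx":0.042,"ty":0.0059,"tz":0.0056,"rx":2.48,"ry":0.395,"rz":0,"gripper":0},{"tx":0.042,"ty":0.0061,"tz":0.0056,"rx":2.48,"ry":0.395,"rz":0,"gripper":0},{"tx":0,"ty":0,"tz":0,"rx":0,"ry":0,"rz":0,"gripper":0},{"tx":0,"ty":0,"tz":0,"rx":0,"ry":0,"rz":0,"gripper":0},{"tx":0,"ty":0,"tz":0,"rx":0,"ry":0,"rz":0,"gripper":0},{"tx":0,"ty":0,"tz":0,"rx":0,"ry":0,"rz":0,"gripper":0}]'
python3 - <<'E'
from h import *
c=shot("side","pics/s7.png");w=shot("wrist","pics/w7.png")
o=env.get_obs();print(o["q"],o["opening"],o["tcp_pos"],R.from_rotvec(o["tool_rot"]).as_matrix())
cv2.imwrite("pics/c7.png",np.hstack([cv2.resize(c["img"],(400,300)),cv2.resize(w["img"],(400,300))])[:,:,::-1])
E
```

```text
time_s: 9.1
tcp_pos: [0.5287, 0.0876, 0.1415]
tool_rot: [2.043, 2.2, 0.162]
ft_force: [0.9, -0.5, -2.5]
opening: 0.614
gripper_force: 49.5
time_s: 10.1
tcp_pos: [0.5414, 0.2541, 0.1197]
tool_rot: [-2.137, -2.3, 0.0]
ft_force: [0.2, 0.1, -2.8]
opening: 0.616
gripper_force: 49.5
[0.3227 0.4838 1.6392 0.002  1.0193 0.2482] 0.613162002502972 [0.5416 0.2544 0.1198] [[-0.0733  0.9973 -0.0012]
 [ 0.9973  0.0733  0.0014]
 [ 0.0015 -0.0011 -1.    ]]
```

View pics/c7.png

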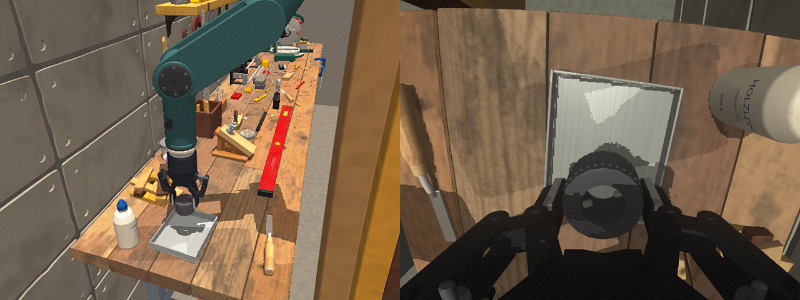

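The nut hangs over the tray with the bottle clear of the fingers. I lower it.

```bash
python3 -m creep '[{"tx":0,"ty":0,"tz":0.015,"rx":0,"ry":0,"rz":0,"gripper":0},{"tx":0,"ty":0,"tz":0.017,"rx":0,"ry":0,"rz":0,"gripper":0},{"tx":0,"ty":0,"tz":0.017,"rx":0,"ry":0,"rz":0,"gripper":0},{"tx":0,"ty":0,"tz":0.016,"rx":0,"ry":0,"rz":0,"gripper":0},{"tx":0,"ty":0,"tz":0.013,"rx":0,"ry":0,"rz":0,"gripper":0},{"tx":0,"ty":0,"tz":0.008,"rx":0,"ry":0,"rz":0,"gripper":0},{"tx":0,"ty":0,"tz":0.004,"rx":0,"ry":0,"rz":0,"gripper":0},{"tx":0,"ty":0,"tz":0,"rx":0,"ry":0,"rz":0,"gripper":0}]'
python3 -m creep '[{"tx":0,"ty":0,"tz":0.001,"rx":0,"ry":0,"rz":0,"gripper":0},{"tx":0,"ty":0,"tz":0.001,"rx":0,"ry":0,"rz":0,"gripper":0},{"tx":0,"ty":0,"tz":0,"rx":0,"ry":0,"rz":0,"gripper":0},{"tx":0,"ty":0,"tz":0,"rx":0,"ry":0,"rz":0,"gripper":0},{"tx":0,"ty":0,"tz":0,"rx":0,"ry":0,"rz":0,"gripper":0},{"tx":0,"ty":0,"tz":0,"rx":0,"ry":0,"rz":0,"gripper":0},{"tx":0,"ty":0,"tz":0,"rx":0,"ry":0,"rz":0,"gripper":0},{"tx":0,"ty":0,"tz":0,"rx":0,"ry":0,"rz":0,"gripper":0}]'
```

```text
time_s: 11.2
tcp_pos: [0.5415, 0.2552, 0.0296]
tool_rot: [-2.136, -2.301, -0.0]
ft_force: [0.4, 0.4, -1.8]
opening: 0.617
gripper_force: 49.5
time_s: 12.2
tcp_pos: [0.5414, 0.2551, 0.0276]
tool_rot: [-2.136, -2.301, 0.0]
ft_force: [-0.1, 0.4, -2.4]
opening: 0.613
gripper_force: 49.5
```

Not in contact yet, so I creep down a few mm more.

```bash
python3 -m creep '[{"tx":0,"ty":0,"tz":0.001,"rx":0,"ry":0,"rz":0,"gripper":0},{"tx":0,"ty":0,"tz":0.001,"rx":0,"ry":0,"rz":0,"gripper":0},{"tx":0,"ty":0,"tz":0.001,"rx":0,"ry":0,"rz":0,"gripper":0},{"tx":0,"ty":0,"tz":0.001,"rx":0,"ry":0,"rz":0,"gripper":0},{"tx":0,"ty":0,"tz":0,"rx":0,"ry":0,"rz":0,"gripper":0},{"tx":0,"ty":0,"tz":0,"rx":0,"ry":0,"rz":0,"gripper":0},{"tx":0,"ty":0,"tz":0,"rx":0,"ry":0,"rz":0,"gripper":0},{"tx":0,"ty":0,"tz":0,"rx":0,"ry":0,"rz":0,"gripper":0}]'
```

```text
time_s: 13.2
tcp_pos: [0.5415, 0.2551, 0.0252]
tool_rot: [-2.136, -2.301, -0.0]
ft_force: [-3.7, -1.5, 13.2]
opening: 0.615
gripper_force: 50.9
```

Contact. Release, then lift away.

```bash
python3 -m creep '[{"tx":0,"ty":0,"tz":-0.001,"rx":0,"ry":0,"rz":0,"gripper":0},{"tx":0,"ty":0,"tz":0,"rx":0,"ry":0,"rz":0,"gripper":0.85},{"tx":0,"ty":0,"tz":0,"rx":0,"ry":0,"rz":0,"gripper":0.85},{"tx":0,"ty":0,"tz":0,"rx":0,"ry":0,"rz":0,"gripper":0.85},{"tx":0,"ty":0,"tz":0,"rx":0,"ry":0,"rz":0,"gripper":0.85},{"tx":0,"ty":0,"tz":-0.02,"rx":0,"ry":0,"rz":0,"gripper":0.85},{"tx":0,"ty":0,"tz":-0.04,"rx":0,"ry":0,"rz":0,"gripper":0.85},{"tx":0,"ty":0,"tz":-0.04,"rx":0,"ry":0,"rz":0,"gripper":0.85}]'
python3 - <<'E'
from h import *
# bar frame: shares stud frame orientation; bed s=0. Nc = nut centre estimate (s=40mm)
yaw=-.08;S=studframe(yaw);N=np.array([.541,-.253,.119])-.005*S[:,2];B=N-.04*S[:,2]
mid=B+S@[-.045,0,.011];print("stud base",B,"bar mid",mid)
# approach: TCP over bar mid (grip x=-0.02 from stud toward low end)
G=B+S@[-.06,0,.011];P=G+.13*S[:,2];print("via",P)
go(P,toolR(yaw),12)
E
```

```text
time_s: 14.2
tcp_pos: [0.5412, 0.2549, 0.1252]
tool_rot: [-2.136, -2.301, 0.001]
ft_force: [-0.4, 0.9, -0.1]
opening: 0.849
gripper_force: 0.0
stud base [ 0.5634 -0.2548  0.08  ] bar mid [ 0.5191 -0.2512  0.0671]
via [ 0.4414 -0.245   0.1721]
q [0.3236 0.4775 1.6337 0.002  1.0323 0.2483] tcp [0.5412 0.2549 0.1252] turn/row [-2.1638  1.8476  8.0239]
row mm [-40.9199 -11.4008  -3.9305]
row mm [-41.9453  -5.4077  -5.587 ]
row mm [-42.0699   0.7248  -7.0327]
row mm [-41.2911   6.8615  -8.2357]
row mm [-39.626   12.8672  -9.1696]
row mm [-37.1112  18.6095  -9.8137]
row mm [-33.8022  23.9619 -10.1538]
row mm [-29.772   28.8064 -10.1825]
row mm [-25.1093  33.0362  -9.8991]
row mm [-19.9169  36.5583  -9.3099]
row mm [-14.3092  39.2948  -8.4278]
row mm [-8.4098 41.1856 -7.2723]
```

```bash
python3 -m creep '[{"tx":-0.041,"ty":-0.0114,"tz":-0.0039,"rx":-2.16,"ry":1.85,"rz":8.02,"gripper":1},{"tx":-0.042,"ty":-0.0054,"tz":-0.0056,"rx":-2.16,"ry":1.85,"rz":8.02,"gripper":1},{"tx":-0.042,"ty":0.0007,"tz":-0.007,"rx":-2.16,"ry":1.85,"rz":8.02,"gripper":1},{"tx":-0.0413,"ty":0.0069,"tz":-0.0082,"rx":-2.16,"ry":1.85,"rz":8.02,"gripper":1},{"tx":-0.0396,"ty":0.0129,"tz":-0.0092,"rx":-2.16,"ry":1.85,"rz":8.02,"gripper":1},{"tx":-0.0371,"ty":0.0186,"tz":-0.0098,"rx":-2.16,"ry":1.85,"rz":8.02,"gripper":1},{"tx":-0.0338,"ty":0.024,"tz":-0.0102,"rx":-2.16,"ry":1.85,"rz":8.02,"gripper":1},{"tx":-0.0298,"ty":0.0288,"tz":-0.0102,"rx":-2.16,"ry":1.85,"rz":8.02,"gripper":1}]'
python3 -m creep '[{"tx":-0.0251,"ty":0.033,"tz":-0.0099,"rx":-2.16,"ry":1.85,"rz":8.02,"gripper":1},{"tx":-0.0199,"ty":0.0366,"tz":-0.0093,"rx":-2.16,"ry":1.85,"rz":8.02,"gripper":1},{"tx":-0.0143,"ty":0.0393,"tz":-0.0084,"rx":-2.16,"ry":1.85,"rz":8.02,"gripper":1},{"tx":-0.0084,"ty":0.0412,"tz":-0.0073,"rx":-2.16,"ry":1.85,"rz":8.02,"gripper":1},{"tx":0,"ty":0,"tz":0,"rx":0,"ry":0,"rz":0,"gripper":1},{"tx":0,"ty":0,"tz":0,"rx":0,"ry":0,"rz":0,"gripper":1},{"tx":0,"ty":0,"tz":0,"rx":0,"ry":0,"rz":0,"gripper":1},{"tx":0,"ty":0,"tz":0,"rx":0,"ry":0,"rz":0,"gripper":1}]'
python3 - <<'E'
from h import *
yaw=-.08;S=studframe(yaw);B=np.array([.5634,-.2548,.08])
w=shot("wrist");d=shot("side")
o=env.get_obs();print(o["q"]);go(B+S@[-.06,0,.141],toolR(yaw),1)
print("expected bar top corners+stud tip",proj(w,[B+S@[x,y,.022] for x in(.035,-.125) for y in(.028,-.028)]+[B+S[:,2]*.073]))
for p in[(425,310),(412,300),(440,300),(460,172)]: print("ruler",plane(d,*p,.02))
cv2.imwrite("pics/c8.png",np.hstack([w["img"][:,:],cv2.resize(d["img"][290:440,220:370],(480,480))])[:,:,::-1][:,:].repeat(1,0) if 0 else np.hstack([cv2.resize(w["img"],(480,360)),cv2.resize(d["img"][300:430,230:360],(320,360))])[:,:,::-1])
E
```

```text
time_s: 15.2
tcp_pos: [0.4749, -0.0798, 0.156]
tool_rot: [2.974, 0.769, 0.586]
ft_force: [0.6, 0.0, 0.8]
opening: 1.0
gripper_force: 0.0
time_s: 16.2
tcp_pos: [0.4423, -0.2439, 0.171]
tool_rot: [3.014, -0.116, 0.808]
ft_force: [-0.6, 0.5, -0.5]
opening: 1.001
gripper_force: 0.0
[-0.9243  0.1745  2.1625  0.7611  0.5759  0.1219]
q [-0.9243  0.1745  2.1625  0.7611  0.5759  0.1219] tcp [ 0.4423 -0.2443  0.1711] turn/row [-0.1229 -0.0371  0.1051]
row mm [-0.2458  0.8073 -1.3209]
expected bar top corners+stud tip [[285.4994 100.0896]
 [366.4377 100.3289]
 [291.1665 307.4832]
 [359.2088 307.6818]
 [326.033  156.8341]]
ruler [0.3524 0.004  0.02  ]
ruler [ 0.3845 -0.022   0.02  ]
ruler [ 0.328  -0.0411  0.02  ]
ruler [ 0.3689 -0.7849  0.02  ]
```

View pics/c8.png

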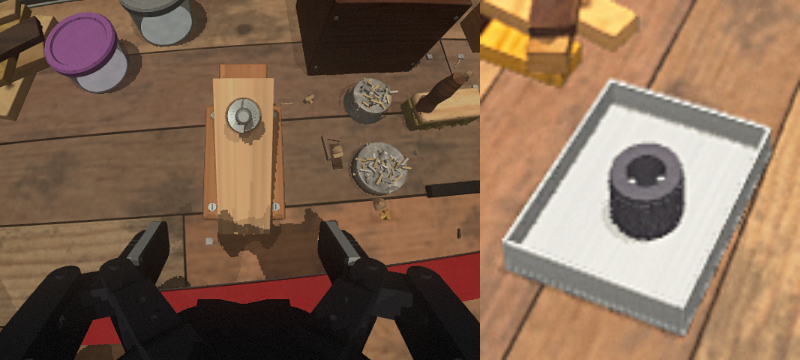

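The nut stands upright in the tray. The bar's corners (287,104), (364,104), (289,312), (363,312) match the prediction within 5 px, so I descend and grip the bar.

```bash
python3 -m creep '[{"tx":0,"ty":0,"tz":0.025,"rx":0,"ry":0,"rz":0,"gripper":1},{"tx":0,"ty":0,"tz":0.025,"rx":0,"ry":0,"rz":0,"gripper":1},{"tx":0,"ty":0,"tz":0.025,"rx":0,"ry":0,"rz":0,"gripper":1},{"tx":0,"ty":0,"tz":0.02,"rx":0,"ry":0,"rz":0,"gripper":1},{"tx":0,"ty":0,"tz":0.018,"rx":0,"ry":0,"rz":0,"gripper":1},{"tx":0,"ty":0,"tz":0.015,"rx":0,"ry":0,"rz":0,"gripper":1},{"tx":0,"ty":0,"tz":0.008,"rx":0,"ry":0,"rz":0,"gripper":1},{"tx":0,"ty":0,"tz":0,"rx":0,"ry":0,"rz":0,"gripper":1}]'
python3 -m creep '[{"tx":0,"ty":0,"tz":0,"rx":0,"ry":0,"rz":0,"gripper":0},{"tx":0,"ty":0,"tz":0,"rx":0,"ry":0,"rz":0,"gripper":0},{"tx":0,"ty":0,"tz":0,"rx":0,"ry":0,"rz":0,"gripper":0},{"tx":0,"ty":0,"tz":0,"rx":0,"ry":0,"rz":0,"gripper":0},{"tx":0,"ty":0,"tz":0,"rx":0,"ry":0,"rz":0,"gripper":0},{"tx":0,"ty":0,"tz":0,"rx":0,"ry":0,"rz":0,"gripper":0},{"tx":0,"ty":0,"tz":0,"rx":0,"ry":0,"rz":0,"gripper":0},{"tx":0,"ty":0,"tz":0,"rx":0,"ry":0,"rz":0,"gripper":0}]' 70
python3 - <<'E'
from h import *
yaw=-.08;S=studframe(yaw);B=np.array([.5634,-.2548,.08]);o=env.get_obs();print(o["q"],S.T@(o["tcp_pos"]-B),S.T@o["ft_force"],o["moment"])
E
```

```text
time_s: 17.3
tcp_pos: [0.5101, -0.2499, 0.0528]
tool_rot: [3.014, -0.119, 0.808]
ft_force: [0.2, 0.3, 1.0]
opening: 0.994
gripper_force: 0.0
time_s: 18.3
tcp_pos: [0.5098, -0.2502, 0.054]
tool_rot: [3.013, -0.119, 0.81]
ft_force: [-3.3, 1.0, 6.1]
opening: 0.643
gripper_force: 74.4
[-0.796   0.4946  2.151   1.3333  0.3463 -0.3945] [-0.0596  0.0003  0.0044] [0.1188 0.7193 7.012 ] [0.0221 0.2472 0.1559]
```

Gripped at about 55 mm, which matches the bar's width. Lift along the stud.

```bash
python3 -m creep '[{"tx":0,"ty":0,"tz":-0.004,"rx":0,"ry":0,"rz":0,"gripper":0},{"tx":0,"ty":0,"tz":-0.008,"rx":0,"ry":0,"rz":0,"gripper":0},{"tx":0,"ty":0,"tz":-0.01,"rx":0,"ry":0,"rz":0,"gripper":0},{"tx":0,"ty":0,"tz":-0.01,"rx":0,"ry":0,"rz":0,"gripper":0},{"tx":0,"ty":0,"tz":-0.01,"rx":0,"ry":0,"rz":0,"gripper":0},{"tx":0,"ty":0,"tz":-0.01,"rx":0,"ry":0,"rz":0,"gripper":0},{"tx":0,"ty":0,"tz":-0.01,"rx":0,"ry":0,"rz":0,"gripper":0},{"tx":0,"ty":0,"tz":-0.01,"rx":0,"ry":0,"rz":0,"gripper":0}]'
python3 -m creep '[{"tx":0,"ty":0,"tz":-0.01,"rx":0,"ry":0,"rz":0,"gripper":0},{"tx":0,"ty":0,"tz":-0.01,"rx":0,"ry":0,"rz":0,"gripper":0},{"tx":0,"ty":0,"tz":-0.01,"rx":0,"ry":0,"rz":0,"gripper":0},{"tx":0,"ty":0,"tz":-0.01,"rx":0,"ry":0,"rz":0,"gripper":0},{"tx":0,"ty":0,"tz":-0.01,"rx":0,"ry":0,"rz":0,"gripper":0},{"tx":0,"ty":0,"tz":0,"rx":0,"ry":0,"rz":0,"gripper":0},{"tx":0,"ty":0,"tz":0,"rx":0,"ry":0,"rz":0,"gripper":0},{"tx":0,"ty":0,"tz":0,"rx":0,"ry":0,"rz":0,"gripper":0}]'
python3 - <<'E'
from h import *
yaw=-.08;S=studframe(yaw);B=np.array([.5634,-.2548,.08]);o=env.get_obs();print(o["q"],S.T@(o["tcp_pos"]-B),S.T@o["ft_force"],o["opening"])
Rt=R.from_rotvec([0,0,yaw]).as_matrix()@np.diag([1,-1,-1.])
go([.515,.01,.11],Rt,10)
E
```

```text
time_s: 19.3
tcp_pos: [0.4735, -0.2475, 0.1161]
tool_rot: [3.013, -0.119, 0.808]
ft_force: [-0.6, -0.8, -1.9]
opening: 0.643
gripper_force: 74.2
time_s: 20.3
tcp_pos: [0.449, -0.2455, 0.1587]
tool_rot: [3.014, -0.119, 0.808]
ft_force: [0.0, 0.2, -1.6]
opening: 0.642
gripper_force: 74.3
[-0.9105  0.2082  2.1658  0.8009  0.5423  0.0878] [-0.0601  0.0001  0.1255] [-0.8012  0.1996 -1.4062] 0.6416791403375287
q [-0.9105  0.2082  2.1658  0.8009  0.5423  0.0878] tcp [ 0.449  -0.2455  0.1587] turn/row [-0.0092 -3.0024  0.0045]
row mm [  1.5008 -25.9823   6.5319]
row mm [  1.8387 -25.9835   6.4403]
row mm [  2.1713 -25.9847   6.331 ]
row mm [  2.4978 -25.9859   6.2045]
row mm [  2.8172 -25.9871   6.0611]
row mm [  3.1286 -25.9883   5.9011]
row mm [  3.4313 -25.9894   5.725 ]
row mm [  3.7243 -25.9906   5.5333]
row mm [  4.0068 -25.9918   5.3266]
row mm [  4.2781 -25.993    5.1053]
```

```bash
python3 -m creep '[{"tx":0.0015,"ty":-0.026,"tz":0.0065,"rx":0,"ry":-3,"rz":0,"gripper":0},{"tx":0.0018,"ty":-0.026,"tz":0.0064,"rx":0,"ry":-3,"rz":0,"gripper":0},{"tx":0.0022,"ty":-0.026,"tz":0.0063,"rx":0,"ry":-3,"rz":0,"gripper":0},{"tx":0.0025,"ty":-0.026,"tz":0.0062,"rx":0,"ry":-3,"rz":0,"gripper":0},{"tx":0.0028,"ty":-0.026,"tz":0.0061,"rx":0,"ry":-3,"rz":0,"gripper":0},{"tx":0.0031,"ty":-0.026,"tz":0.0059,"rx":0,"ry":-3,"rz":0,"gripper":0},{"tx":0.0034,"ty":-0.026,"tz":0.0057,"rx":0,"ry":-3,"rz":0,"gripper":0},{"tx":0.0037,"ty":-0.026,"tz":0.0055,"rx":0,"ry":-3,"rz":0,"gripper":0}]'
python3 -m creep '[{"tx":0.004,"ty":-0.026,"tz":0.0053,"rx":0,"ry":-3,"rz":0,"gripper":0},{"tx":0.0043,"ty":-0.026,"tz":0.0051,"rx":0,"ry":-3,"rz":0,"gripper":0},{"tx":0,"ty":0,"tz":0.01,"rx":0,"ry":0,"rz":0,"gripper":0},{"tx":0,"ty":0,"tz":0.015,"rx":0,"ry":0,"rz":0,"gripper":0},{"tx":0,"ty":0,"tz":0.015,"rx":0,"ry":0,"rz":0,"gripper":0},{"tx":0,"ty":0,"tz":0.01,"rx":0,"ry":0,"rz":0,"gripper":0},{"tx":0,"ty":0,"tz":0,"rx":0,"ry":0,"rz":0,"gripper":0},{"tx":0,"ty":0,"tz":0,"rx":0,"ry":0,"rz":0,"gripper":0}]'
python3 - <<'E'
from h import *
d=shot("side","pics/s9.png");w=shot("wrist")
cv2.imwrite("pics/c9.png",np.hstack([cv2.resize(w["img"],(400,300)),cv2.resize(d["img"],(400,300))])[:,:,::-1])
o=env.get_obs();print(o["q"],o["tcp_pos"],R.from_rotvec(o["tool_rot"]).as_matrix()[:,2],o["opening"])
E
```

```text
time_s: 21.3
tcp_pos: [0.5017, -0.0399, 0.1196]
tool_rot: [3.132, -0.123, 0.162]
ft_force: [0.1, -0.2, -1.7]
opening: 0.641
gripper_force: 74.3
time_s: 22.3
tcp_pos: [0.515, 0.0099, 0.0607]
tool_rot: [-3.138, 0.124, -0.002]
ft_force: [0.3, -0.1, -2.0]
opening: 0.639
gripper_force: 74.4
[-0.1154  0.4755  1.8728  0.0013  0.7914  1.5335] [0.5153 0.01   0.061 ] [ 0.002   0.0007 -1.    ] 0.6417362469000407
```

View pics/c9.png

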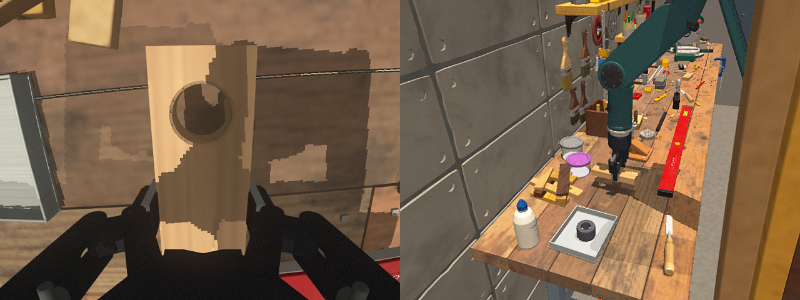

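The bar is held square over a clear patch of bench. I lower it.

```bash
python3 -m creep '[{"tx":0,"ty":0,"tz":0.01,"rx":0,"ry":0,"rz":0,"gripper":0},{"tx":0,"ty":0,"tz":0.012,"rx":0,"ry":0,"rz":0,"gripper":0},{"tx":0,"ty":0,"tz":0.012,"rx":0,"ry":0,"rz":0,"gripper":0},{"tx":0,"ty":0,"tz":0.008,"rx":0,"ry":0,"rz":0,"gripper":0},{"tx":0,"ty":0,"tz":0.004,"rx":0,"ry":0,"rz":0,"gripper":0},{"tx":0,"ty":0,"tz":0.002,"rx":0,"ry":0,"rz":0,"gripper":0},{"tx":0,"ty":0,"tz":0.001,"rx":0,"ry":0,"rz":0,"gripper":0},{"tx":0,"ty":0,"tz":0,"rx":0,"ry":0,"rz":0,"gripper":0}]'
python3 -m creep '[{"tx":0,"ty":0,"tz":0.001,"rx":0,"ry":0,"rz":0,"gripper":0},{"tx":0,"ty":0,"tz":0.001,"rx":0,"ry":0,"rz":0,"gripper":0},{"tx":0,"ty":0,"tz":0,"rx":0,"ry":0,"rz":0,"gripper":0},{"tx":0,"ty":0,"tz":0,"rx":0,"ry":0,"rz":0,"gripper":0},{"tx":0,"ty":0,"tz":0,"rx":0,"ry":0,"rz":0,"gripper":0},{"tx":0,"ty":0,"tz":0,"rx":0,"ry":0,"rz":0,"gripper":0},{"tx":0,"ty":0,"tz":0,"rx":0,"ry":0,"rz":0,"gripper":0},{"tx":0,"ty":0,"tz":0,"rx":0,"ry":0,"rz":0,"gripper":0}]'
```

```text
time_s: 23.4
tcp_pos: [0.515, 0.0101, 0.0117]
tool_rot: [-3.138, 0.124, -0.002]
ft_force: [-0.0, 0.4, -2.8]
opening: 0.647
gripper_force: 74.5
time_s: 24.4
tcp_pos: [0.5149, 0.0102, 0.0095]
tool_rot: [-3.138, 0.124, -0.001]
ft_force: [-0.9, -0.0, -1.1]
opening: 0.64
gripper_force: 74.5
```

```bash
python3 -m creep '[{"tx":0,"ty":0,"tz":0.001,"rx":0,"ry":0,"rz":0,"gripper":0},{"tx":0,"ty":0,"tz":0.001,"rx":0,"ry":0,"rz":0,"gripper":0},{"tx":0,"ty":0,"tz":0,"rx":0,"ry":0,"rz":0,"gripper":0},{"tx":0,"ty":0,"tz":0,"rx":0,"ry":0,"rz":0,"gripper":0},{"tx":0,"ty":0,"tz":0,"rx":0,"ry":0,"rz":0,"gripper":0},{"tx":0,"ty":0,"tz":0,"rx":0,"ry":0,"rz":0,"gripper":0},{"tx":0,"ty":0,"tz":0,"rx":0,"ry":0,"rz":0,"gripper":0},{"tx":0,"ty":0,"tz":0,"rx":0,"ry":0,"rz":0,"gripper":0}]'
```

```text
time_s: 25.4
tcp_pos: [0.5149, 0.0101, 0.0074]
tool_rot: [-3.138, 0.124, -0.001]
ft_force: [-0.1, -0.0, -1.0]
opening: 0.643
gripper_force: 74.5
```

```bash
python3 -m creep '[{"tx":0,"ty":0,"tz":0.001,"rx":0,"ry":0,"rz":0,"gripper":0},{"tx":0,"ty":0,"tz":0,"rx":0,"ry":0,"rz":0,"gripper":0.8},{"tx":0,"ty":0,"tz":0,"rx":0,"ry":0,"rz":0,"gripper":1},{"tx":0,"ty":0,"tz":0,"rx":0,"ry":0,"rz":0,"gripper":1},{"tx":0,"ty":0,"tz":0,"rx":0,"ry":0,"rz":0,"gripper":1},{"tx":0,"ty":0,"tz":-0.03,"rx":0,"ry":0,"rz":0,"gripper":1},{"tx":0,"ty":0,"tz":-0.05,"rx":0,"ry":0,"rz":0,"gripper":1},{"tx":0,"ty":0,"tz":-0.05,"rx":0,"ry":0,"rz":0,"gripper":1}]'
python3 - <<'E'
from h import *
read_camera("wrist");d=shot("side");w=shot("wrist")
# bar edges on bench: top-face outline size check at z=.022
g=cv2.cvtColor(w["img"],cv2.COLOR_RGB2HSV)
cv2.imwrite("pics/c10.png",np.hstack([cv2.resize(w["img"],(400,300)),cv2.resize(d["img"],(400,300))])[:,:,::-1])
P=[[.53+x*np.cos(-.08)-y*np.sin(-.08),.009+x*np.sin(-.08)+y*np.cos(-.08),.022] for x in(-.08,.08) for y in(-.028,.028)]
print("expected corners in half-ish view",proj(w,P)*400/640)
E
```

```text
time_s: 26.4
tcp_pos: [0.5143, 0.0101, 0.1376]
tool_rot: [-3.138, 0.124, 0.0]
ft_force: [0.4, 0.3, -0.7]
opening: 0.999
gripper_force: 0.0
expected corners in half-ish view [[223.2221 194.8006]
 [181.0593 194.7781]
 [227.0809  66.9835]
 [177.2602  66.9393]]
```

View pics/c10.png

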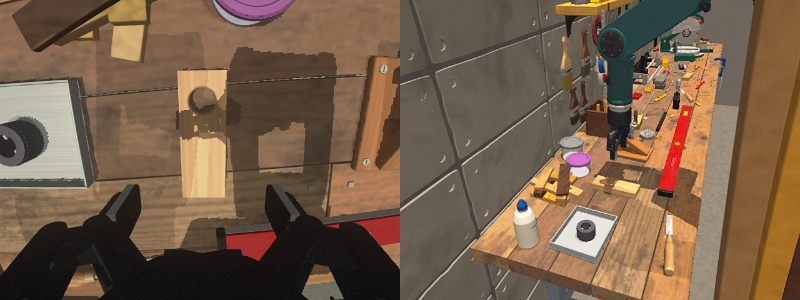

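The bar lies flat with corners at (179,69) to (226,197), matching the prediction and clear of the jig and tray. The nut is in the tray, so I hand in.

```bash
python3 -c "
from workcell import env
print(env.finish_job())"
```

```text
the job is handed in; nothing more can be done
None
```

The job is handed in after about 27 s of robot time: in the last images the nut stands in the tray, the bar lies flat on the bench clear of jig and tray, and the bystanders were not touched; the interface gave no verdict.

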